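# Turn the finished job's flag over on the job rack

### The arm

A 7-joint arm with a two-finger parallel gripper is mounted at the origin on a cart in front of the work surface, level with it; the furniture and walls round the work are solid. World frame = base frame: x ahead of the robot, y to its left, z up, the work surface at z = 0. Lengths are in m, angles in rad, forces in N, time in s.
With the tool pointing down it reaches from about 0.4 to 0.85 m from the base axis. Payload 4.5 kg.
Tool frame: the origin (TCP) lies on the centre line of the jaws, within the pads' length; the fingertips stand 8 mm ahead of it and the grasp point (between the pads) lies 11 mm behind it; z points along the fingers, x is the direction in which the jaws open and shut, and the axes are right-handed (so a half turn about z gives the same grasp; the last joint's range is limited). The gripper opens to 88 mm and grips with 3 to 60 N. Pads are 18 mm wide; open, the fingers measure 123 mm over their backs; the gripper's body (75 mm by 187 mm) begins 45 mm behind the grasp point.
Start: joints at [1.177, 0.689, -0.195, 1.565, 0.157, 0.902, -0.215], TCP at [0.259, -0.569, 0.247] pointing down, gripper open.
Joint ranges: [-3.01, 3.01], [-0.46, 2.08], [-1.47, 1.51], [0.13, 2.56], [-1, 4.14], [0.04, 2.09], [-2.66, 2.66]. Speed limits (rad/s): [2.57, 2.57, 3.14, 3.14, 3.14, 3.14, 3.14].

### API

Orientations are given as a unit quaternion [x, y, z, w].
In Python, from plant import get_state, snapshot, finish_job, boxes_of, pinpoint gives the robot as it stands.
- The arm moves only by the shell command python3 -m creep 'ROWS' [FORCE]. ROWS is JSON, a list of rows, each an object with "hand": the finger opening in m, from 0 to 0.0881; "slide": the shift along the tool's x, y, z in m, a list of three; "turn": the turn about the tool's z in degrees. A call has 1 to 5 rows; each row shifts and turns the commanded pose from where the row before left it, along the tool's axes as they then stand; what a row does not reach is not made up. A row lasts 1/8 s, in which the tool goes at most 62.5 mm and 10.7 degrees, less where a joint would pass 70% of its speed; a pose out of reach is approached as far as the arm can. A call is refused whole if a number of a shift passes 0.0625 or a number of a turn 10.7, either way. A call with a gripper value outside its range is refused whole. The fingers move at their own pace and stop on an object; FORCE is the grip in N (left out, the last holds). Time passes only in rows, so rows that do not move let the fingers close. It gives the time, the measured TCP pose, the force and the opening at its end, in the units of the state.
- get_state(): the state, without advancing time (a new reading comes with each control period).
- snapshot(name): name is "side" or "top"; returns a dict with "frame" (400x640x3 uint8, red, green, blue), "depth" (400x640 float32, m along the optical axis (not along the pixel's ray), 0 where there is no reading), "mtx" (3x3 intrinsics, pixels), "camera_from_world" (4x4, takes a point from world to camera coordinates). Camera axes: x right, y down, z forward; pixel columns grow to the right and rows downward; lengths in m; the calibration is good to about 2 mm. A picture is of the moment at which its call begins.
- finish_job(): hands the job in, once; it reports no verdict.
Trained networks look in a picture, given as the dict that the camera call returned (one of the last four; its "shot" number tells which), for a name from the list of things; names that differ only in an ending like _2 or _b are one class to them, and where a whole thing is asked for, a point or a joint stands for the part that bears it (a point fixed in the world has none). Each returns a list of dicts, best first, with "conf" (0 to 1); they miss things now and then, are a little off and sometimes report something else, mostly with a low value. They report only what shows in the picture. A call takes as long as a camera call.
- boxes_of(target, picture): "uv" ([column, row] in pixels, amid what is visible of it).
- pinpoint(target, picture): "uv" ([column, row] in pixels: a listed point, or the origin of a listed thing).
The state is a dict: "clock": time; "q": joint angles; "qd": joint speeds; "joint_torque": joint torques, N m; "tool_pos": TCP position; "eef_rot": TCP orientation; "contact_force": force on the tool from outside, world axes, zero at the start; "moment": the same for the moment, N m; "opening": opening from 0.0 (shut) to 1.0 (fully open).
Only numpy, scipy, OpenCV 4.12 (cv2) and the standard library are available. Lean on these libraries where they do the work, as an engineer would, in place of code of your own. Each camera call takes 0.05 s, during which the arm holds its last target.

### The job

Each of the three bays of the job rack on the bench has a hinged flag that now lies forward with its solid disc up, meaning work in hand. The job with the movement in its steel holder is finished: find the bay that it lies in and flip that bay's flag right over its pivot to the rear, until it lies flat on its rests with the open ring up. Only push and press the flag with the tips or outside of closed fingers (pressing its thumb tab down raises the plate), never pinch it, and leave the other two flags, everything in the bays and the things on the bench as they are.

Things in the scene. Friction and masses are not known exactly. Their poses are not given: they have to be found in the camera images.
- rack: job rack, fixed: pale wooden tray 140 mm deep (x), 378 wide (y), three lined bays side by side, centres at y = +122 (left), 0, -122 mm (right); walls 24 mm high, bay floors 10 mm above the bench; rear bar at x = +61 mm, 18 thick, 34 high, with three flags on steel brackets. Origin: centre of underside, on the bench; x points from front to rear bar (away from the robot), y left, z up.
- flag_left (a joint): rad, left bay's flag about its level pivot (along the rack's y): 0 (up to 0.1 at the start) = plate level, forward over its bay, solid disc up; pi/2 = plate upright; pi = plate level to the rear on its rests, open ring up, the stop. Stiff hinge: it stays at any angle it is left at and must be pushed all the way (about 1 N at the end of tab or plate).
- pivot_left (a point): middle of the left flag's pivot pin, 61 mm behind and 90 mm above the rack's origin; axes as the rack's. Bracket: two cheeks, outer faces 19 mm either side along y, 6.5 mm higher than the pin; their rests, just under the level plate, reach 13 mm to front and rear and 23 mm either side.
- plate_left (a point): centre of the left flag's plate: sheet metal 57 x 46 x 3 mm, running from 8 to 65 mm from the pivot (forward at joint 0). Axes turn with the flag: x from plate to thumb tab, y along the pivot, z out of the disc face. Disc face: solid dark round boss, 30 mm; other face: open dark ring, 30 mm. Boss and ring stand under 2 mm proud.
- tab_left (a point): centre of the round end of the left flag's thumb tab, 35 mm from the pivot on the side opposite the plate and in line with it (rearward at joint 0); the tab is 18 mm wide, 3 thick and ends 44 mm from the pivot. Pressed down it swings the plate up; below it is free air behind the rear bar. Axes as the plate's.
- flag_middle (a joint): rad, middle bay's flag about its level pivot (along the rack's y): 0 (up to 0.1 at the start) = plate level, forward over its bay, solid disc up; pi/2 = plate upright; pi = plate level to the rear on its rests, open ring up, the stop. Stiff hinge: it stays at any angle it is left at and must be pushed all the way (about 1 N at the end of tab or plate).
- pivot_middle (a point): middle of the middle flag's pivot pin, 61 mm behind and 90 mm above the rack's origin; axes as the rack's. Bracket: two cheeks, outer faces 19 mm either side along y, 6.5 mm higher than the pin; their rests, just under the level plate, reach 13 mm to front and rear and 23 mm either side.
- plate_middle (a point): centre of the middle flag's plate: sheet metal 57 x 46 x 3 mm, running from 8 to 65 mm from the pivot (forward at joint 0). Axes turn with the flag: x from plate to thumb tab, y along the pivot, z out of the disc face. Disc face: solid dark round boss, 30 mm; other face: open dark ring, 30 mm. Boss and ring stand under 2 mm proud.
- tab_middle (a point): centre of the round end of the middle flag's thumb tab, 35 mm from the pivot on the side opposite the plate and in line with it (rearward at joint 0); the tab is 18 mm wide, 3 thick and ends 44 mm from the pivot. Pressed down it swings the plate up; below it is free air behind the rear bar. Axes as the plate's.
- flag_right (a joint): rad, right bay's flag about its level pivot (along the rack's y): 0 (up to 0.1 at the start) = plate level, forward over its bay, solid disc up; pi/2 = plate upright; pi = plate level to the rear on its rests, open ring up, the stop. Stiff hinge: it stays at any angle it is left at and must be pushed all the way (about 1 N at the end of tab or plate).
- pivot_right (a point): middle of the right flag's pivot pin, 61 mm behind and 90 mm above the rack's origin; axes as the rack's. Bracket: two cheeks, outer faces 19 mm either side along y, 6.5 mm higher than the pin; their rests, just under the level plate, reach 13 mm to front and rear and 23 mm either side.
- plate_right (a point): centre of the right flag's plate: sheet metal 57 x 46 x 3 mm, running from 8 to 65 mm from the pivot (forward at joint 0). Axes turn with the flag: x from plate to thumb tab, y along the pivot, z out of the disc face. Disc face: solid dark round boss, 30 mm; other face: open dark ring, 30 mm. Boss and ring stand under 2 mm proud.
- tab_right (a point): centre of the round end of the right flag's thumb tab, 35 mm from the pivot on the side opposite the plate and in line with it (rearward at joint 0); the tab is 18 mm wide, 3 thick and ends 44 mm from the pivot. Pressed down it swings the plate up; below it is free air behind the rear bar. Axes as the plate's.
- movement_holder: the finished job: a steel movement holder, two grey jaws on two thin rods with a brass thumb screw, 31 x 67 x 11 mm, lying loose in the front half of one of the three bays. Origin: centre of its underside. Do not touch.
- dial_gauge: another bay's job: round pocket dial gauge with a stem, 70 x 49 x 12 mm, loose on its back. Origin: centre of its underside. Do not touch.
- round_tin: another bay's job: round metal tin, 35 mm across, 12 mm high, loose. Origin: centre of its underside. Do not touch.
- glass_tin_22: small round white tin with a pale glass lid, 28 mm across, 12 mm high, loose in the left rear corner of the left bay. Origin: centre of its underside. Do not touch.
- glass_tin_12: small round white tin with a dark glass lid, 28 mm across, 12 mm high, loose in the left rear corner of the right bay. Origin: centre of its underside. Do not touch.
- thread_spool: wooden spool of dark line, 28 x 28 x 30 mm, loose on the bench. Origin: centre of its underside. Do not touch.
- eye_loupe_2: black eye loupe standing on its flared cup, 42 x 42 x 35 mm, loose on the bench. Origin: centre of its underside. Do not touch.
- small_hammer: small hammer with brass head, 38 x 149 x 12 mm, loose on the bench. Origin: centre of its underside. Do not touch.
- glass_tin_21: small round white tin with a glass lid, 28 mm across, 12 mm high, loose on the bench. Origin: centre of its underside. Do not touch.

How it is judged:
At the end, for the whole second after the job is handed in: The flag of the bay with the movement holder lies back on its rests, ring up (joint above 3.02 rad, within 7 degrees of level), still; the other two flags lie forward (below 0.25 rad); the jobs, the tins in the bays and the loose things on the bench are within 15 mm of where they began (((y of movement_holder in the frame of rack between 0.067 and 0.177 m and value of joint flag_left above 3.02 rad and velocity of joint flag_left between -0.1 and 0.1 rad/s and value of joint each of flag_middle, flag_right below 0.25 rad) or (y of movement_holder in the frame of rack between -0.055 and 0.055 m and value of joint flag_middle above 3.02 rad and velocity of joint flag_middle between -0.1 and 0.1 rad/s and value of joint each of flag_left, flag_right below 0.25 rad) or (y of movement_holder in the frame of rack between -0.177 and -0.067 m and value of joint flag_right above 3.02 rad and velocity of joint flag_right between -0.1 and 0.1 rad/s and value of joint each of flag_left, flag_middle below 0.25 rad)) and distance of each of dial_gauge, round_tin, movement_holder, thread_spool, eye_loupe_2, small_hammer, glass_tin_21, glass_tin_22, glass_tin_12 from where it was at the start of the episode below 0.015 m); the robot touches nothing.
It fails at once if a flag of one of the other bays is raised more than 20 degrees ((y of movement_holder in the frame of rack between 0.067 and 0.177 m and value of joint any of flag_middle, flag_right above 0.35 rad) or (y of movement_holder in the frame of rack between -0.055 and 0.055 m and value of joint any of flag_left, flag_right above 0.35 rad) or (y of movement_holder in the frame of rack between -0.177 and -0.067 m and value of joint any of flag_left, flag_middle above 0.35 rad)).
It fails at once if a job or tin in a bay or a loose thing on the bench is moved, lifted or carried by more than 15 mm (distance of any of dial_gauge, round_tin, movement_holder, thread_spool, eye_loupe_2, small_hammer, glass_tin_21, glass_tin_22, glass_tin_12 from where it was at the start of the episode above 0.015 m).
It fails at once if a flag's plate or thumb tab is pinched between the fingers ((contact force between the fingers and flag_left above 0.5 N and x of the grasp point in the frame of plate_left between -0.0285 and 0.0285 m and y of the grasp point in the frame of plate_left between -0.023 and 0.023 m and z of the grasp point in the frame of plate_left between -0.004 and 0.004 m) or (contact force between the fingers and flag_left above 0.5 N and x of the grasp point in the frame of tab_left between -0.012 and 0.012 m and y of the grasp point in the frame of tab_left between -0.009 and 0.009 m and z of the grasp point in the frame of tab_left between -0.005 and 0.005 m) or (contact force between the fingers and flag_middle above 0.5 N and x of the grasp point in the frame of plate_middle between -0.0285 and 0.0285 m and y of the grasp point in the frame of plate_middle between -0.023 and 0.023 m and z of the grasp point in the frame of plate_middle between -0.004 and 0.004 m) or (contact force between the fingers and flag_middle above 0.5 N and x of the grasp point in the frame of tab_middle between -0.012 and 0.012 m and y of the grasp point in the frame of tab_middle between -0.009 and 0.009 m and z of the grasp point in the frame of tab_middle between -0.005 and 0.005 m) or (contact force between the fingers and flag_right above 0.5 N and x of the grasp point in the frame of plate_right between -0.0285 and 0.0285 m and y of the grasp point in the frame of plate_right between -0.023 and 0.023 m and z of the grasp point in the frame of plate_right between -0.004 and 0.004 m) or (contact force between the fingers and flag_right above 0.5 N and x of the grasp point in the frame of tab_right between -0.012 and 0.012 m and y of the grasp point in the frame of tab_right between -0.009 and 0.009 m and z of the grasp point in the frame of tab_right between -0.005 and 0.005 m)).
It also fails if it takes over 35 s, if anything falls off the work surface, if the arm or the gripper's body presses on something with over 40 N, if the wrist force passes 120 N, or if a joint passes its speed limit or range.

## Working session

There is one attempt and no reset: what is moved stays moved. The work goes in short steps, Python scripts to look and compute and a shell command to move; the robot and the scene stay as the last step left them, time stands still between calls to the robot, and variables do not carry over. Pictures are saved under pics/ and viewed, and the job is handed in when it is done.

```bash
mkdir -p pics; ls; cat > h.py <<'E'
import numpy as np,cv2
from plant import get_state, snapshot, finish_job, boxes_of, pinpoint
def save(p,n): cv2.imwrite('pics/'+n+'.png',p['frame'][:,:,::-1])
def ray(p,uv):
    K=np.array(p['mtx']);T=np.array(p['camera_from_world']);R=T[:3,:3];t=T[:3,3]
    d=R.T@np.linalg.inv(K)@np.array([uv[0],uv[1],1.]);return -R.T@t,d
def atz(p,uv,z):
    o,d=ray(p,uv);return o+d*(z-o[2])/d[2]
def dep(p,uv):
    o,d=ray(p,uv);u,v=int(round(uv[0])),int(round(uv[1]));return o+d*float(p['depth'][v,u])
def tri(a,b):
    A=np.zeros((3,3));c=np.zeros(3)
    for p,uv in (a,b):
        o,d=ray(p,uv);d=d/np.linalg.norm(d);M=np.eye(3)-np.outer(d,d);A+=M;c+=M@o
    return np.linalg.solve(A,c)
E
python3 - <<'E'
from h import *
np.set_printoptions(precision=4,suppress=True)
s=get_state();print(s)
P={n:snapshot(n) for n in('side','top')}
for n,p in P.items():
    save(p,n+'0');print(n,np.linalg.inv(p['camera_from_world']))
    for t in ['rack','movement_holder','pivot_left','pivot_middle','pivot_right','tab_left','tab_middle','tab_right','plate_left','plate_middle','plate_right']:
        r=pinpoint(t,p)[:2]
        print(n,t,[(np.round(x['uv'],1),round(x['conf'],2),dep(p,x['uv'])) for x in r])
E
```

```text
pics
{'clock': 0.0, 'q': array([ 1.1768,  0.69  , -0.1945,  1.5663,  0.1573,  0.9025, -0.2151]), 'qd': array([-0.0006, -0.0007, -0.0011, -0.0002, -0.0006, -0.0011,  0.0013]), 'joint_torque': array([ -0.    , -52.7554,  -1.2669, -15.3424,  -0.0527,   0.0066,
         0.0001]), 'tool_pos': array([ 0.259 , -0.5681,  0.2459]), 'eef_rot': array([ 0.8411, -0.5409, -0.0008, -0.0004]), 'contact_force': array([ 0.2091,  0.4095, -0.4253]), 'moment': array([0.0509, 0.0526, 0.0108]), 'opening': 0.9988123758733104}
side [[-0.8205 -0.3308  0.4661 -0.0856]
 [-0.5714  0.4511 -0.6856  1.0366]
 [ 0.0165 -0.8289 -0.5592  0.8621]
 [ 0.      0.      0.      1.    ]]
side rack [(array([339. , 246.8]), 0.91, array([0.4288, 0.1585, 0.01  ])), (array([293.1, 270.3]), 0.74, array([0.4662, 0.3138, 0.0211]))]
side movement_holder [(array([325.3, 267.7]), 0.58, array([0.4086, 0.2552, 0.0173])), (array([333.9, 219. ]), 0.2, array([0.4523, 0.1532, 0.0897]))]
side pivot_left [(array([291.5, 234.3]), 0.82, array([0.5011, 0.2731, 0.093 ])), (array([306.7, 239. ]), 0.37, array([0.457 , 0.2693, 0.0965]))]
side pivot_mi
[... 1364 characters left out ...]
e [(array([294.7, 224. ]), 0.57, array([0.4891, 0.1388, 0.0958]))]
top pivot_right [(array([327.7, 223.2]), 0.74, array([0.4894, 0.0282, 0.093 ]))]
top tab_left [(array([258.3, 211.1]), 0.83, array([0.5358, 0.2622, 0.0896]))]
top tab_middle [(array([296.1, 211.2]), 0.55, array([ 0.5396,  0.1412, -0.002 ]))]
top tab_right [(array([329.7, 210.9]), 0.79, array([ 0.5377,  0.0195, -0.0014]))]
top plate_left [(array([256.6, 230. ]), 0.68, array([0.4719, 0.2669, 0.0967])), (array([435.4, 231.1]), 0.37, array([ 0.4566, -0.3574, -0.0059]))]
top plate_middle [(array([294.3, 234.5]), 0.54, array([0.4542, 0.1412, 0.0895]))]
top plate_right [(array([331.9, 235.6]), 0.76, array([0.4476, 0.0152, 0.0967]))]
```

```bash
python3 - <<'E'
import cv2
a=cv2.imread('pics/side0.png');b=cv2.imread('pics/top0.png')
cv2.imwrite('pics/sidec.png',cv2.resize(a[150:320,180:420],None,fx=3.3,fy=3.3,interpolation=cv2.INTER_CUBIC))
cv2.imwrite('pics/topc.png',cv2.resize(b[180:290,220:380],None,fx=5,fy=5,interpolation=cv2.INTER_CUBIC))
E
```

```text
(no output)
```

View pics/side0.png

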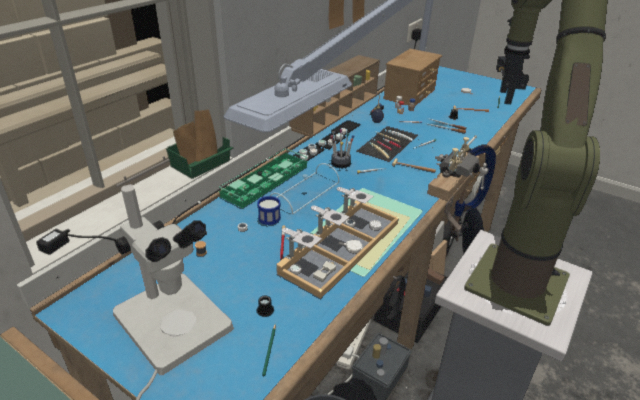

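View pics/top0.png

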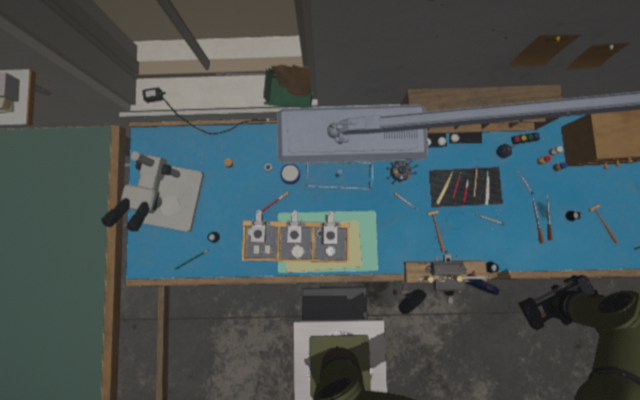

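```bash
sleep 1
```

```text
(no output)
```

View pics/sidec.png

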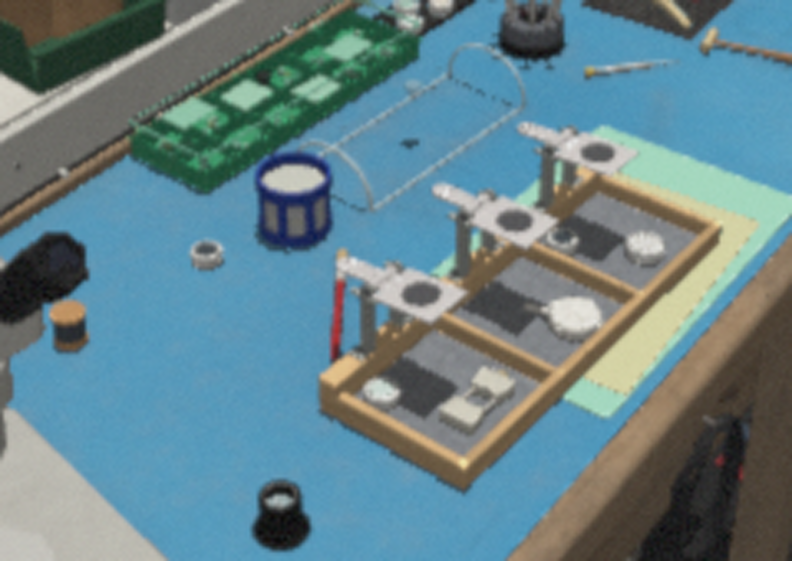

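View pics/topc.png

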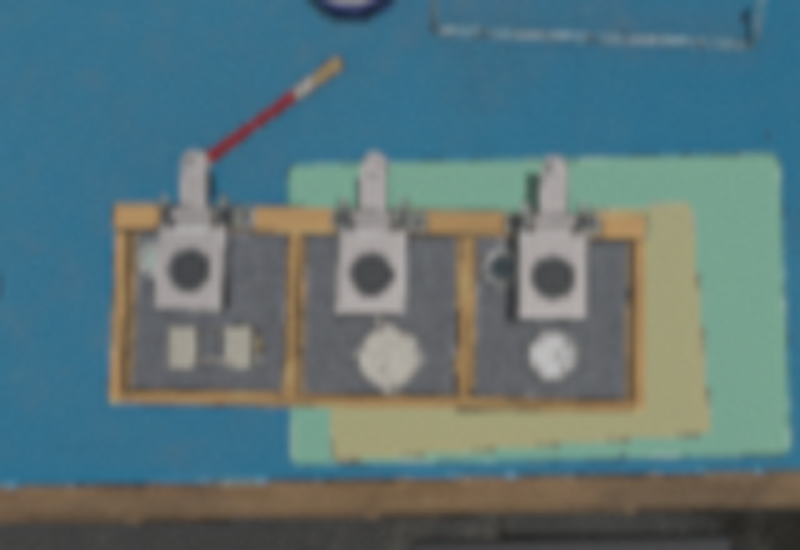

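The movement holder, two grey jaws on rods, is in the left bay at about (210,345) in the top crop. The dial gauge is in the middle bay and the round tin in the right, so the flag to flip is flag_left. Next I'll fix the rack pose and check for obstacles.

```bash
python3 - <<'E'
from h import *
np.set_printoptions(precision=4,suppress=True)
p=snapshot('top');q=snapshot('side')
for n,uv,z in [('FL',(242,260.8),.024),('FR',(347.2,261),.024),('RL',(243,221),.034),('RR',(349.6,222.6),.034),('tabL end',(220+194/5,180+150/5),.09),('tabM',(220+374/5,180+151/5),.09),('tabR',(220+555/5,180+156/5),.09),
 ('discL',(220+190/5,180+270/5),.093),('discM',(220+372/5,180+273/5),.093),('discR',(220+552/5,180+277/5),.093)]:
    print(n,atz(p,uv,z))
for s in 'left middle right'.split():
  for k in('pivot','plate','tab'):
    a=pinpoint(k+'_'+s,p);b=pinpoint(k+'_'+s,q)
    if a and b: print(k,s,tri((p,a[0]['uv']),(q,b[0]['uv'])),a[0]['conf'],b[0]['conf'])
# clouds
for pic in(p,q):
    D=pic['depth'];v,u=np.nonzero(D>0)
    K=np.array(pic['mtx']);T=np.linalg.inv(pic['camera_from_world'])
    c=np.linalg.inv(K)@np.vstack([u,v,np.ones_like(u)])*D[v,u]
    w=(T[:3,:3]@c).T+T[:3,3]
    # plates: z .08-.11
    m=(w[:,2]>.08)&(w[:,2]<.112)&(w[:,0]>.38)&(w[:,0]<.58)&(w[:,1]>-.05)&(w[:,1]<.35)
    for lo,hi in((.2,.33),(.08,.2),(-.05,.08)):
        s=w[m&(w[:,1]>lo)&(w[:,1]<hi)]; print('flag pts',len(s),np.percentile(s,[3,50,97],axis=0).ravel(), np.polyfit(s[:,0],s[:,2],1))
    m=(w[:,2]>.12)&(w[:,0]>.3)&(w[:,0]<1.)&(w[:,1]>-.5)&(w[:,1]<.5)
    s=w[m]; H,_,_=np.histogram2d(s[:,0],s[:,1],bins=[np.arange(.3,1.01,.1),np.arange(-.5,.51,.1)],weights=None)
    Z=np.zeros_like(H)
    zmin=np.full_like(H,9)
    i=((s[:,0]-.3)/.1).astype(int);j=((s[:,1]+.5)/.1).astype(int)
    np.minimum.at(zmin,(i.clip(0,6),j.clip(0,9)),s[:,2]);np.maximum.at(Z,(i.clip(0,6),j.clip(0,9)),s[:,2])
    print(np.round(zmin,2));print(np.round(Z,2))
E
```

```text
FL [0.3671 0.3325 0.024 ]
FR [ 0.3588 -0.037   0.024 ]
RL [0.5065 0.3267 0.034 ]
RR [ 0.4923 -0.0489  0.034 ]
tabL end [0.5395 0.2604 0.09  ]
tabM [0.5359 0.1382 0.09  ]
tabR [0.5296 0.0161 0.09  ]
discL [0.4585 0.263  0.093 ]
discM [0.4538 0.1406 0.093 ]
discR [0.4484 0.0202 0.093 ]
pivot left [0.4947 0.2652 0.1032] 0.95 0.74
plate left [ 0.4728  0.2802 -0.0164] 0.52 0.26
tab left [0.5267 0.2653 0.0903] 0.73 0.6
pivot middle [0.4866 0.1519 0.1066] 0.55 0.97
plate middle [0.4556 0.1509 0.0882] 0.63 0.67
tab middle [0.5321 0.1365 0.0881] 0.55 0.78
pivot right [0.478  0.0244 0.0935] 0.64 0.93
plate right [0.455  0.0201 0.0835] 0.65 0.75
tab right [0.5213 0.0222 0.0817] 0.63 0.75
flag pts 346 [0.433  0.2431 0.0856 0.4723 0.2634 0.0927 0.5294 0.2863 0.0981] [-0.0781  0.1296]
flag pts 342 [0.4295 0.1217 0.0861 0.4689 0.1421 0.0917 0.5264 0.1654 0.0972] [-0.0103  0.0966]
flag pts 337 [0.4235 0.0006 0.0865 0.4636 0.0206 0.0921 0.5205 0.0414 0.0977] [-0.0517  0.1162]
[[0.12 0.12 0.12 9.   9.   9.   9.   9.   9.   9.  ]
 [9.   9.   9.   9.   9.   9.   9.   9.   9.   9.  ]
 [9.   9.   9.   9. 
[... 949 characters left out ...]
.   9.  ]
 [9.   9.   9.   9.   9.   9.   9.   9.   9.   9.  ]
 [9.   9.   9.   9.   9.   9.   9.   9.   9.   9.  ]
 [9.   9.   0.29 0.28 0.29 0.29 0.29 9.   9.   9.  ]
 [0.17 0.15 0.12 0.31 0.31 0.31 0.28 9.   9.   9.  ]
 [0.12 0.12 0.12 0.26 0.12 0.12 0.12 0.12 9.   9.  ]
 [0.21 0.3  0.28 0.25 0.12 0.12 0.12 0.12 9.   9.  ]]
[[0.12 0.16 0.16 0.   0.   0.   0.   0.   0.   0.  ]
 [0.   0.   0.   0.   0.   0.   0.   0.   0.   0.  ]
 [0.   0.   0.   0.   0.   0.   0.   0.   0.   0.  ]
 [0.   0.   0.32 0.32 0.37 0.37 0.32 0.   0.   0.  ]
 [0.44 0.42 0.41 0.4  0.4  0.4  0.32 0.   0.   0.  ]
 [0.48 0.5  0.52 0.53 0.55 0.55 0.32 0.14 0.   0.  ]
 [0.48 0.5  0.51 0.53 0.55 0.56 0.25 0.2  0.   0.  ]]
```

```bash
python3 -m creep '[{"hand":0,"slide":[0,0,0],"turn":9},{"hand":0,"slide":[0,0,0],"turn":9},{"hand":0,"slide":[0,0,0],"turn":9},{"hand":0,"slide":[0,-0.055,0],"turn":0},{"hand":0,"slide":[0,-0.055,0],"turn":0}]' 10
```

```text
clock: 2.82
tool_pos: [0.3699, -0.5739, 0.2471]
eef_rot: [-0.691, 0.723, -0.0, -0.0]
contact_force: [0.2, -0.8, -0.3]
opening: 0.458
```

```bash
python3 -m creep '[{"hand":0,"slide":[-0.03,-0.05,0],"turn":0},{"hand":0,"slide":[-0.055,-0.02,0],"turn":0},{"hand":0,"slide":[-0.06,0,0],"turn":0},{"hand":0,"slide":[-0.06,0,0],"turn":0},{"hand":0,"slide":[-0.06,0,0],"turn":0}]' 10; python3 -m creep '[{"hand":0,"slide":[-0.06,0,0],"turn":0},{"hand":0,"slide":[-0.06,0,0],"turn":0},{"hand":0,"slide":[-0.06,0,0],"turn":0},{"hand":0,"slide":[-0.06,0,0],"turn":0},{"hand":0,"slide":[-0.06,0,0],"turn":0}]'
```

```text
clock: 3.45
tool_pos: [0.4509, -0.3097, 0.2469]
eef_rot: [-0.692, 0.722, -0.0, 0.0]
contact_force: [0.6, 0.0, 0.1]
opening: 0.004
clock: 4.08
tool_pos: [0.4639, -0.0101, 0.247]
eef_rot: [-0.692, 0.722, -0.0, 0.0]
contact_force: [0.7, 0.4, 0.4]
opening: 0.007
```

```bash
python3 -m creep '[{"hand":0,"slide":[-0.06,0,0],"turn":0},{"hand":0,"slide":[-0.06,0,0],"turn":0},{"hand":0,"slide":[-0.06,0,0],"turn":0},{"hand":0,"slide":[-0.06,0,0],"turn":0},{"hand":0,"slide":[-0.03,-0.03,0],"turn":0}]'; python3 -m creep '[{"hand":0,"slide":[0,-0.02,0.03],"turn":0},{"hand":0,"slide":[0,0,0.05],"turn":0},{"hand":0,"slide":[0,0,0],"turn":0}]'
python3 - <<'E'
from h import *
for n in('top','side'):
    p=snapshot(n);save(p,n+'1')
    c=p['frame'][180:290,220:380] if n=='top' else p['frame'][130:300,200:420]
    f=5 if n=='top' else 3.5
    cv2.imwrite('pics/%s1c.png'%n,cv2.resize(c[:,:,::-1],None,fx=f,fy=f,interpolation=cv2.INTER_CUBIC))
E
```

```text
clock: 4.7
tool_pos: [0.5031, 0.2617, 0.2468]
eef_rot: [-0.694, 0.72, 0.001, 0.0]
contact_force: [0.8, -0.7, -0.3]
opening: 0.005
clock: 5.08
tool_pos: [0.5229, 0.2544, 0.1638]
eef_rot: [-0.692, 0.722, 0.001, -0.004]
contact_force: [-1.2, -0.0, -0.4]
opening: 0.0
```

View pics/side1c.png

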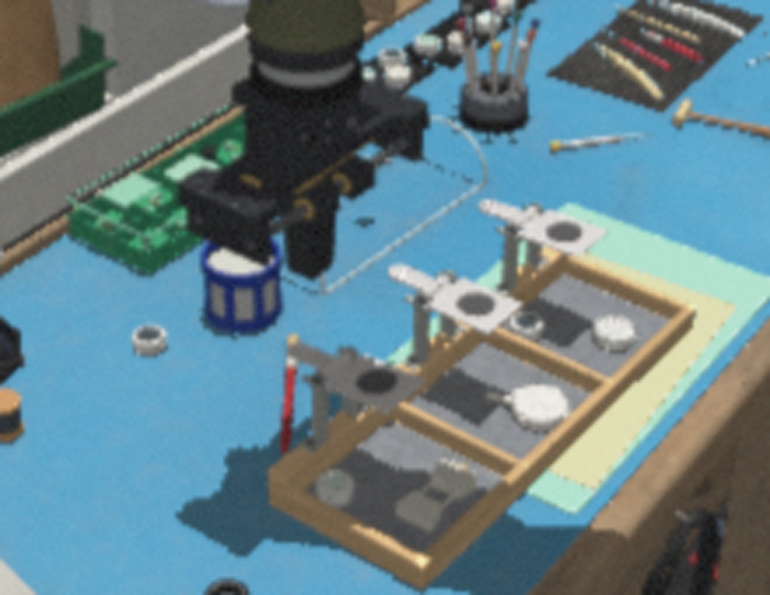

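View pics/top1.png

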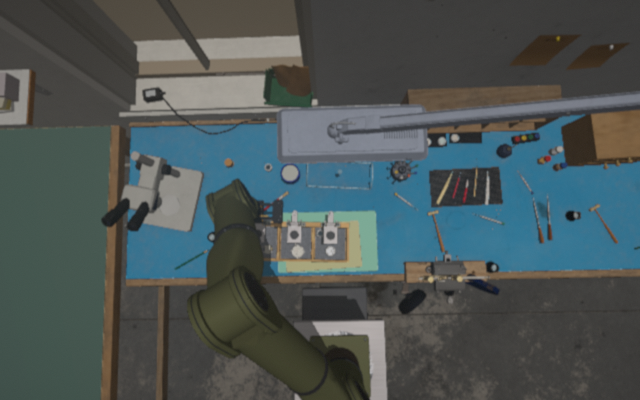

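```bash
python3 -m creep '[{"hand":0,"slide":[-0.007,-0.003,0.02],"turn":0},{"hand":0,"slide":[0,0,0.03],"turn":0},{"hand":0,"slide":[0,0,0.01],"turn":0},{"hand":0,"slide":[0,0,0.01],"turn":0},{"hand":0,"slide":[0,0,0.005],"turn":0}]'
```

```text
clock: 5.8
tool_pos: [0.5289, 0.2628, 0.0919]
eef_rot: [-0.692, 0.722, -0.0, 0.0]
contact_force: [-0.7, 0.2, 2.7]
opening: 0.004
```

```bash
python3 - <<'E'
from h import *
p=snapshot('side')
cv2.imwrite('pics/side2c.png',cv2.resize(p['frame'][160:300,230:400,::-1],None,fx=4.2,fy=4.2,interpolation=cv2.INTER_CUBIC))
E
```

```text
(no output)
```

View pics/side2c.png

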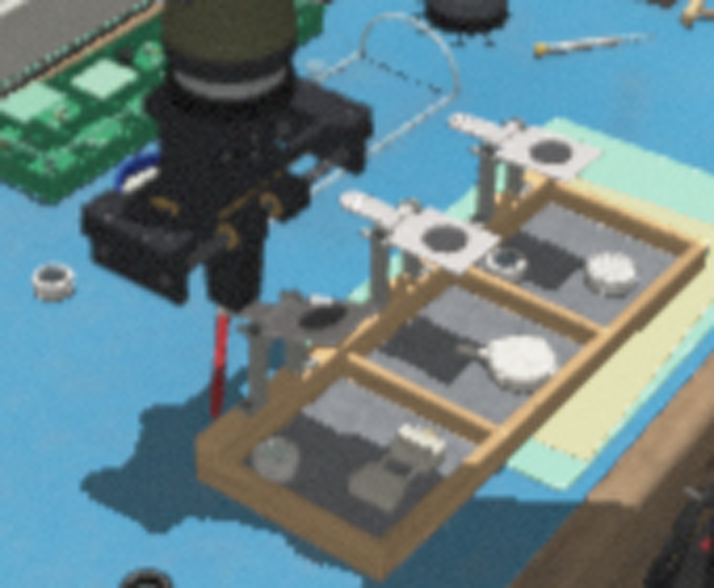

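The tip is on the left tab and the plate has started to rise, with 2.7 N on the tool. I'll keep pressing.

```bash
python3 -m creep '[{"hand":0,"slide":[0,0,0.008],"turn":0},{"hand":0,"slide":[0,0,0.008],"turn":0},{"hand":0,"slide":[0,0,0.008],"turn":0},{"hand":0,"slide":[0,0,0],"turn":0}]'
python3 - <<'E'
from h import *
p=snapshot('side')
cv2.imwrite('pics/side3c.png',cv2.resize(p['frame'][160:300,230:400,::-1],None,fx=4.2,fy=4.2,interpolation=cv2.INTER_CUBIC))
E
```

```text
clock: 6.35
tool_pos: [0.5284, 0.2622, 0.0669]
eef_rot: [-0.692, 0.722, 0.0, -0.001]
contact_force: [-0.8, 0.6, -0.0]
opening: 0.003
```

View pics/side3c.png

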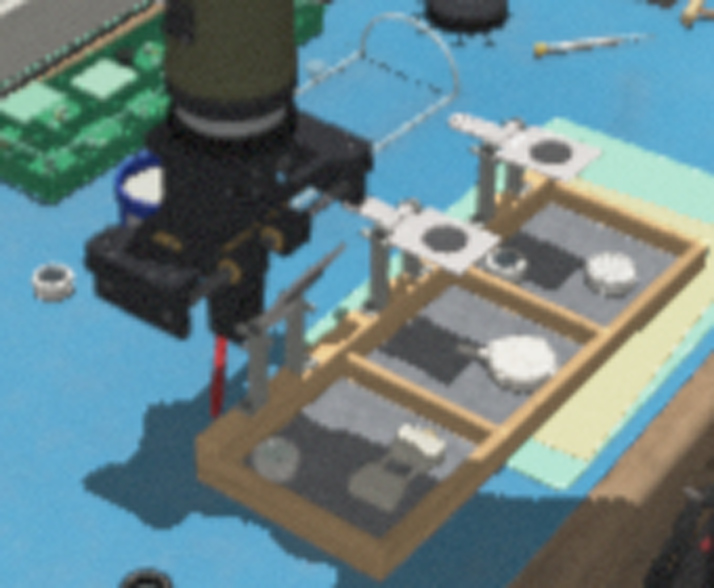

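```bash
python3 -m creep '[{"hand":0,"slide":[0,0,-0.06],"turn":0},{"hand":0,"slide":[0,0,-0.06],"turn":0},{"hand":0,"slide":[0,0.055,0],"turn":0},{"hand":0,"slide":[0,0.055,0],"turn":0},{"hand":0,"slide":[0,0,0],"turn":0}]'
python3 - <<'E'
from h import *
p=snapshot('side')
cv2.imwrite('pics/side4c.png',cv2.resize(p['frame'][160:300,230:400,::-1],None,fx=4.2,fy=4.2,interpolation=cv2.INTER_CUBIC))
D=p['depth'];v,u=np.nonzero(D>0)
K=np.array(p['mtx']);T=np.linalg.inv(p['camera_from_world'])
c=np.linalg.inv(K)@np.vstack([u,v,np.ones_like(u)])*D[v,u]
w=(T[:3,:3]@c).T+T[:3,3]
m=(w[:,2]>.09)&(w[:,2]<.165)&(w[:,0]>.38)&(w[:,0]<.56)&(w[:,1]>.22)&(w[:,1]<.31)
print(np.round(w[m][::6],3))
E
```

```text
clock: 7.02
tool_pos: [0.4136, 0.267, 0.1878]
eef_rot: [-0.693, 0.721, 0.001, -0.003]
contact_force: [0.9, 0.6, 1.1]
opening: 0.007
[[0.463 0.248 0.145]
 [0.465 0.244 0.136]
 [0.461 0.268 0.146]
 [0.474 0.245 0.123]
 [0.465 0.282 0.144]
 [0.462 0.286 0.145]
 [0.47  0.276 0.132]
 [0.47  0.275 0.128]
 [0.483 0.258 0.109]
 [0.476 0.287 0.124]
 [0.479 0.287 0.12 ]
 [0.481 0.285 0.115]
 [0.501 0.271 0.092]
 [0.502 0.279 0.094]
 [0.491 0.268 0.092]
 [0.492 0.275 0.093]
 [0.493 0.286 0.097]]
```

View pics/side4c.png

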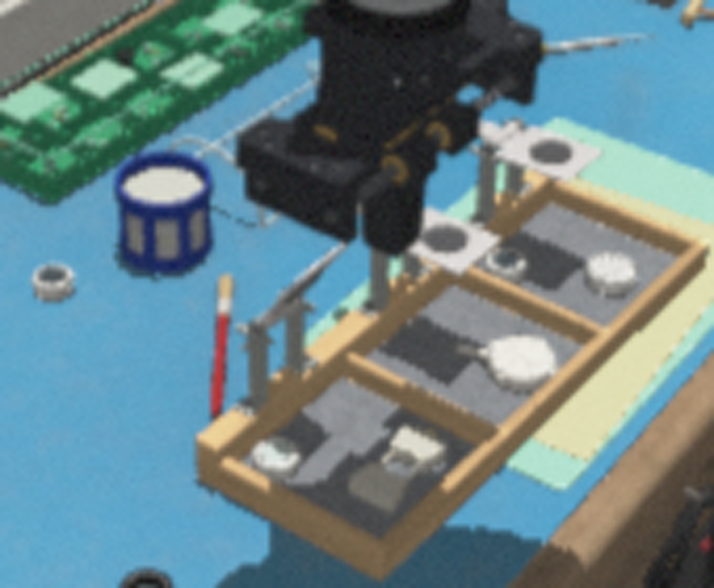

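```bash
python3 -m creep '[{"hand":0,"slide":[0,0,0.04],"turn":0},{"hand":0,"slide":[0,0,0.035],"turn":0},{"hand":0,"slide":[0,-0.025,0],"turn":0},{"hand":0,"slide":[0,-0.02,0],"turn":0},{"hand":0,"slide":[0,-0.015,0],"turn":0}]'; python3 -m creep '[{"hand":0,"slide":[0,-0.015,0],"turn":0},{"hand":0,"slide":[0,-0.015,0],"turn":0},{"hand":0,"slide":[0,-0.01,0],"turn":0},{"hand":0,"slide":[0,0,0],"turn":0}]'
python3 - <<'E'
from h import *
p=snapshot('side')
cv2.imwrite('pics/side5c.png',cv2.resize(p['frame'][160:300,230:400,::-1],None,fx=4.2,fy=4.2,interpolation=cv2.INTER_CUBIC))
E
```

```text
clock: 7.7
tool_pos: [0.4815, 0.2641, 0.1124]
eef_rot: [-0.691, 0.723, -0.001, 0.001]
contact_force: [0.5, 0.2, 0.7]
opening: 0.006
clock: 8.2
tool_pos: [0.5203, 0.2624, 0.1126]
eef_rot: [-0.691, 0.723, -0.001, 0.001]
contact_force: [-0.8, 0.0, 0.4]
opening: 0.004
```

View pics/side5c.png

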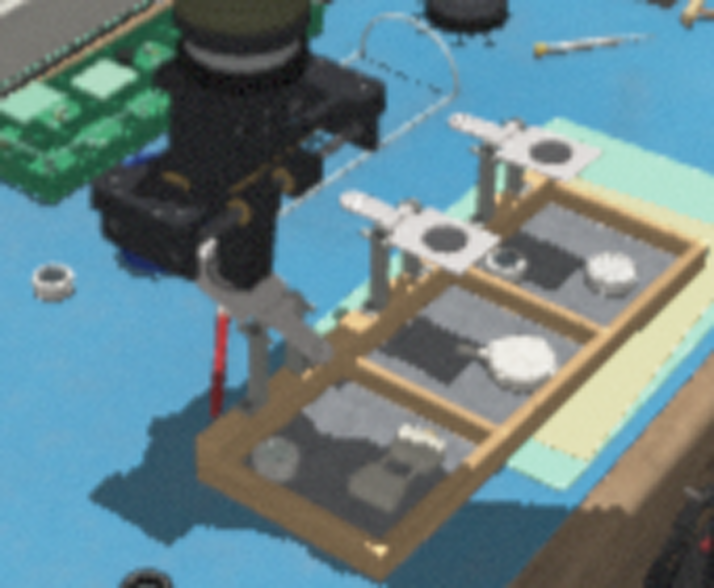

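The plate has gone past upright to the rear and the tab now points forward, at about (310,340). I'll push further back, then press down.

```bash
python3 -m creep '[{"hand":0,"slide":[0,-0.012,0],"turn":0},{"hand":0,"slide":[0,-0.012,0],"turn":0},{"hand":0,"slide":[0,0,0.005],"turn":0},{"hand":0,"slide":[0,0,0.004],"turn":0},{"hand":0,"slide":[0,0,0],"turn":0}]';  python3 -m creep '[{"hand":0,"slide":[0,0,0.003],"turn":0},{"hand":0,"slide":[0,0,0.002],"turn":0},{"hand":0,"slide":[0,0,0],"turn":0}]'
python3 - <<'E'
from h import *
p=snapshot('side')
cv2.imwrite('pics/side6c.png',cv2.resize(p['frame'][160:300,230:400,::-1],None,fx=4.2,fy=4.2,interpolation=cv2.INTER_CUBIC))
E
```

```text
clock: 8.88
tool_pos: [0.5419, 0.2617, 0.1031]
eef_rot: [-0.692, 0.722, 0.0, -0.001]
contact_force: [0.0, 0.1, -0.5]
opening: 0.005
clock: 9.25
tool_pos: [0.5424, 0.2619, 0.0997]
eef_rot: [-0.692, 0.722, 0.0, 0.0]
contact_force: [-2.7, -1.3, 8.8]
opening: 0.002
```

View pics/side6c.png

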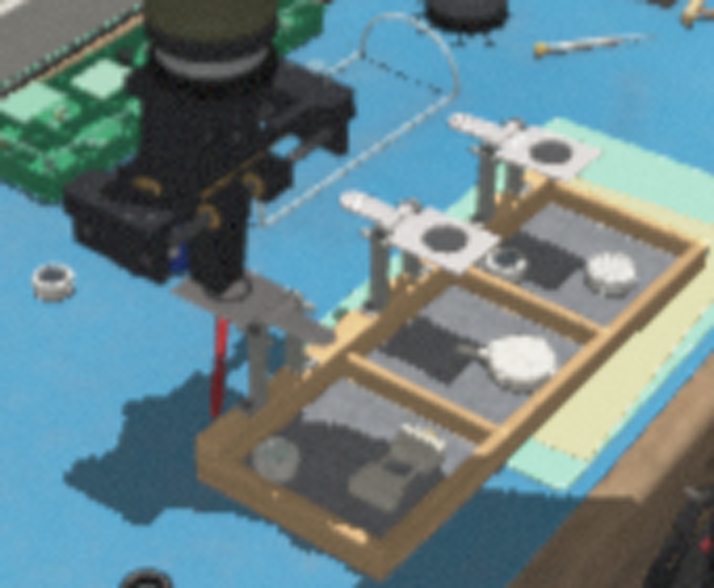

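```bash
python3 -m creep '[{"hand":0,"slide":[0,0,0.002],"turn":0},{"hand":0,"slide":[0,0,0],"turn":0}]'; python3 -m creep '[{"hand":0,"slide":[0,0,-0.03],"turn":0},{"hand":0,"slide":[0,0,-0.06],"turn":0},{"hand":0,"slide":[0,0.06,-0.01],"turn":0},{"hand":0,"slide":[0,0.06,0],"turn":0},{"hand":0,"slide":[0,0,0],"turn":0}]'
python3 - <<'E'
from h import *
np.set_printoptions(suppress=True)
p=snapshot('side');t=snapshot('top');save(t,'top7')
cv2.imwrite('pics/side7c.png',cv2.resize(p['frame'][160:300,230:400,::-1],None,fx=4.2,fy=4.2,interpolation=cv2.INTER_CUBIC))
for p in(p,t):
    D=p['depth'];v,u=np.nonzero(D>0)
    K=np.array(p['mtx']);T=np.linalg.inv(p['camera_from_world'])
    c=np.linalg.inv(K)@np.vstack([u,v,np.ones_like(u)])*D[v,u]
    w=(T[:3,:3]@c).T+T[:3,3]
    m=(w[:,2]>.075)&(w[:,2]<.13)&(w[:,0]>.51)&(w[:,0]<.58)&(w[:,1]>.235)&(w[:,1]<.29)
    s=w[m];print(len(s),np.percentile(s,[5,50,95],axis=0).round(3) if len(s) else '', np.polyfit(s[:,0],s[:,2],1) if len(s)>5 else '')
E
```

```text
clock: 9.55
tool_pos: [0.5424, 0.2619, 0.0992]
eef_rot: [-0.692, 0.722, 0.0, 0.0]
contact_force: [-5.0, -1.6, 20.4]
opening: 0.009
clock: 10.18
tool_pos: [0.4168, 0.2666, 0.1966]
eef_rot: [-0.694, 0.72, 0.001, -0.003]
contact_force: [1.0, -0.1, 0.7]
opening: 0.006
228 [[0.513 0.242 0.089]
 [0.534 0.264 0.091]
 [0.558 0.283 0.094]] [0.01335035 0.08386082]
204 [[0.513 0.24  0.087]
 [0.536 0.263 0.091]
 [0.559 0.283 0.095]] [0.01330165 0.08377976]
```

View pics/side7c.png

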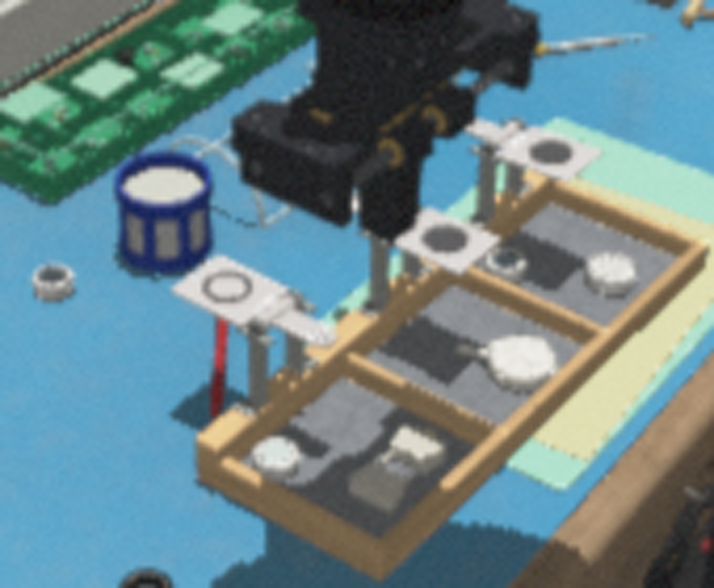

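View pics/top7.png

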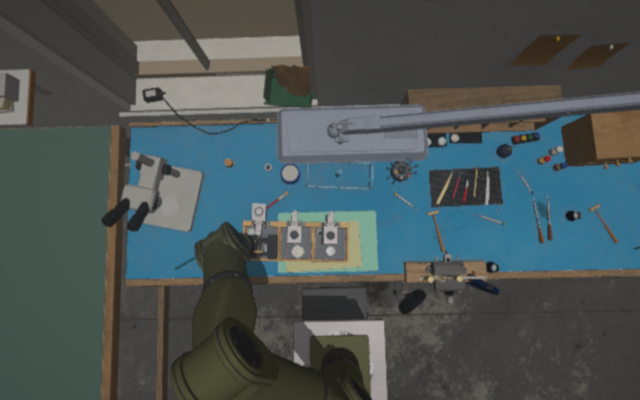

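The left flag lies level to the rear with the open ring up, at about (227,287) in the side crop (slope 0.013 rad). The other two flags are still forward, and the jobs and loose things are where they began. The arm is clear, so I'm handing in.

```bash
python3 -c "
from plant import *
print(finish_job())"
```

```text
the job is handed in; nothing more can be done
None
```

The movement holder was in the left bay, so I flipped the left flag to the rear and handed the job in at about 10 s of the 35 s allowed. With closed fingers I pressed its thumb tab down until the plate stood at about 57°. I then pushed the plate over its pivot from the front and pressed it onto its rests with about 20 N.

**Last checks:**
- **Left flag:** in both views it lies level to the rear with the open ring up. The measured tilt is about 0.013 rad.
- **Other flags and loose things:** the middle and right flags are still forward. By eye in the pictures, nothing in the bays or on the bench has moved; I did not measure this.
- **Arm:** it stands clear, with TCP at z = 0.197 m and contact force about zero.

No check failed. A few early network readings disagreed with the others: one put the plate below the bench, and some pivots came out too high. I took the pivot position from the depth points and the picture instead.

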